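# Line up the suspension parts by height on the setting-out board

## Task

Line up the four loose suspension parts (the two brown-grey bushes, the bright steel tube and the black rubber sleeve) on the setting-out board in order of height, the shortest on the blue pad next to the red end block and the tallest on the pad farthest from it. Stand each upright in the middle of its own pad, without knocking any over on the way, and leave the capped jar where it stands.

Things in the scene. Friction and masses are not known exactly. Their poses are not given: they have to be found in the camera images.
- bush_1: shortest part: brownish-grey round rubber-and-steel bush with a light steel inner sleeve showing on top, diameter 32 mm, 42 mm high, 0.13 kg, standing upright and loose on the bench; origin: centre of its underside, z up. To be lined up
- bush_2: second shortest part: same kind of brownish-grey bush with a light inner sleeve, but bigger, diameter 45 mm, 53 mm high, 0.34 kg, standing upright and loose on the bench; origin: centre of its underside, z up. To be lined up
- steel_bush: third in height: bright light-grey turned steel tube, its bore showing at the top but closed to the fingers (take it round the outside), diameter 42 mm, 66 mm high, 0.45 kg, standing upright and loose on the bench; origin: centre of its underside, z up. To be lined up
- rubber_sleeve: tallest part: black round intake sleeve, open at the top, 87 mm high; diameter 58 mm up to 41 mm height and 65 mm from there to the top, 0.14 kg, standing upright and loose on the bench; origin: centre of its underside, z up. To be lined up
- jar_b: small round screw-cap jar, beige with a black cap, diameter 42 mm, 65 mm high, standing among the parts; origin: centre of its underside, z up. Not part of the row: to be left where it stands
- pad_1: flat round blue pad with a small white ring at its middle, diameter 68 mm, 3 mm thick, fixed on the plywood setting-out board, its top 18 mm above the bench; origin: centre of its underside, 15 mm above the bench (top 3 mm above the origin); x points across the board, y along its row of pads, z up. It is the leftmost of the row of four as the robot sees it (greatest y); the pads stand 80 mm apart in a straight line. The board is 390 mm long, 90 mm wide and 15 mm thick
- pad_2: flat round blue pad with a small white ring at its middle, diameter 68 mm, 3 mm thick, fixed on the plywood setting-out board, its top 18 mm above the bench; origin: centre of its underside, 15 mm above the bench (top 3 mm above the origin); x points across the board, y along its row of pads, z up. It is second from the left
- pad_3: flat round blue pad with a small white ring at its middle, diameter 68 mm, 3 mm thick, fixed on the plywood setting-out board, its top 18 mm above the bench; origin: centre of its underside, 15 mm above the bench (top 3 mm above the origin); x points across the board, y along its row of pads, z up. It is third from the left
- pad_4: flat round blue pad with a small white ring at its middle, diameter 68 mm, 3 mm thick, fixed on the plywood setting-out board, its top 18 mm above the bench; origin: centre of its underside, 15 mm above the bench (top 3 mm above the origin); x points across the board, y along its row of pads, z up. It is the rightmost (least y)
- end_red: red block fixed across one end of the board, 70 x 18 mm and 18 mm high, standing on the board 56 mm beyond the middle of the nearest pad (its top 33 mm above the bench); it marks the end where the row starts, and may be at the left or the right end. A like grey block is at the other end. Origin: centre of its underside
Not all that is in view belongs to the job. Leave any turquoise or yellow look-alike of the bush_1 alone. Leave any yellow look-alike of the steel_bush alone.

How it is judged:
By the outcome, as a careful person would: the job done as asked, in the order asked, and still so for the second after the job is handed in, with the robot touching nothing.
It also fails if it takes over 106 s, if anything falls off the work surface, if the arm or the gripper's body presses on something with over 40 N, if the wrist force passes 120 N, or if a joint passes its speed limit or range.

## Robot

A 6-joint arm with a two-finger parallel gripper is mounted at the origin on a cart in front of the work surface, level with it; the furniture and walls round the work are solid. World frame = base frame: x ahead of the robot, y to its left, z up, the work surface at z = 0. Lengths are in m, angles in rad, forces in N, time in s.
With the tool pointing down it reaches from about 0.325 to 0.775 m from the base axis. Payload 5.5 kg.
Tool frame: the origin (TCP) lies midway between the tips of the shut fingers; the grasp point (between the pads) lies 19 mm behind it; z points along the fingers, y is the line along which they close (so a half turn about z gives the same grasp; the last joint's range is limited). The gripper opens to 88 mm and grips with 3 to 60 N. Pads are 20 mm wide; open, the fingers measure 115 mm over their backs; the gripper's body (75 mm by 178 mm) begins 61 mm behind the grasp point.
Start: joints at [-1.317, 0.091, 1.231, -0, 1.82, -0.057], TCP at [0.183, -0.571, 0.223] pointing down, gripper open.
Joint ranges: [-2.87, 2.87], [-0.86, 2.18], [0.17, 2.46], [-1.51, 4.65], [0.06, 2.69], [-2.65, 2.65]. Speed limits (rad/s): [2.57, 2.57, 3.01, 3.14, 3.14, 3.14].

## Interface

Orientations are given as a rotation vector (axis times angle).
In Python, from plant import env, read_camera, calibration, nets gives the robot as it stands.
- The arm moves only by the tool servo_tool, never from a script. Its argument "deltas" is text: rows parted by semicolons, each of 7 numbers parted by spaces: the shift along the tool's x, y, z in m, then the turn, a rotation vector about the tool's x, y, z in rad, then the opening, from 0 (shut) to 1 (fully open). A call has 1 to 10 rows; each row shifts and turns the commanded pose from where the row before left it, along the tool's axes as they then stand; what a row does not reach is not made up. A row lasts 1/12 s, in which the tool goes at most 41.7 mm and 7.16 degrees, less where a joint would pass 70% of its speed; a pose out of reach is approached as far as the arm can. A call with a gripper value outside its range is refused whole. The fingers move at their own pace and stop on an object; "newtons" is the grip in N (left out, the last holds). Time passes only in rows, so rows that do not move let the fingers close. It gives the time, the measured TCP pose, the force, the opening and the grip force at its end, in the units of the state.
- env.sense(): the state, without advancing time (a new reading comes with each control period).
- read_camera(name): name is "scene" or "top" or "wrist"; returns the picture (400x640x3 uint8, red, green, blue); there is no depth.
- calibration(name): a dict with "camera_matrix" (3x3 intrinsics, pixels), "R" (3x3) and "t" (3): a world point X has camera coordinates R X + t. Camera axes: x right, y down, z forward; pixel columns grow to the right and rows downward; lengths in m; the calibration is good to about 2 mm. A picture is of the moment at which its call begins: read the wrist's pose just before it. calibration takes no time and is no camera call; for the wrist camera it gives the pose at the moment of the call.
- env.sign_off(): hands the job in; it is judged then, once.
Trained networks look in the newest picture that a camera, given by its name, has taken for a name from the list of things; names that differ only in an ending like _2 or _b are one class to them, and where a whole thing is asked for, a point or a joint stands for the part that bears it (a point fixed in the world has none). Each returns a list of dicts, best first, with "p" (0 to 1); they miss things now and then, are a little off and sometimes report something else, mostly with a low value. They report only what shows in the picture. A call takes as long as a camera call. They do not tell look-alikes from the thing itself.
- nets.recognise(target, camera): "position" ([x, y, z] in m, in world coordinates, good to about 4 mm: the middle of the surface that is visible of it).
- nets.mark_of(target, camera): "position" ([x, y, z] in m, in world coordinates, good to about 4 mm: a listed point, or the origin of a listed thing).
The state is a dict: "time": time; "q": joint angles; "qd": joint speeds; "joint_torque": joint torques, N m; "ee_pos": TCP position; "tcp_rot": TCP orientation; "ft_force": force on the tool from outside, world axes, zero at the start; "ft_torque": the same for the moment, N m; "opening": finger opening in m; "grasp_force": force on a finger pad.
Only numpy, scipy, OpenCV 4.12 (cv2) and the standard library are available. Lean on these libraries where they do the work, as an engineer would, in place of code of your own. Each camera call takes 0.05 s, during which the arm holds its last target. There are 200 camera calls.

## Working session

There is one attempt and no reset: what is moved stays moved. The work goes in short steps, Python scripts to look and compute and a tool call to move; the robot and the scene stay as the last step left them, time stands still between calls to the robot, and variables do not carry over. Pictures are saved under pics/ and viewed, at most 14 in all, crops included, and the job is handed in when it is done.

Besides the shell and the picture viewer there is one more tool, called after ">>>" by a JSON object that holds its "method" and its "body", one argument or row to a line. servo_tool: Moves the arm, as the interface text tells. Its arguments: {"type":"object","properties":{"deltas":{"type":"string"},"newtons":{"type":"number"}},"required":["deltas"]}

```bash
mkdir -p pics; ls
python3 - <<'E'
from plant import env, read_camera, calibration, nets
import cv2
s=env.sense();print(s['time'],s['ee_pos'],s['tcp_rot'],s['opening'])
for c in('top','scene'):
    im=read_camera(c);cv2.imwrite(f'pics/{c}0.png',im[...,::-1])
    k=calibration(c);print(c,k['camera_matrix'].tolist(),(-k['R'].T@k['t']).round(3))
    for t in ['bush_1','steel_bush','rubber_sleeve','jar_b','pad_1','end_red']:
        for r in nets.mark_of(t,c): print(t,r['p'],[round(float(v),4) for v in r['position']])
E
```

```text
pics
0.0 [ 0.183417   -0.57096283  0.22151397] [-3.10183889e+00 -4.85943154e-01  2.75972313e-04] 0.08764481891311858
top [[440.8837059041157, 0.0, 323.42398143228024], [0.0, 440.8837059041157, 196.4273689186278], [0.0, 0.0, 1.0]] [ 0.337 -0.032  1.202]
bush_1 0.56 [0.4569, -0.1826, 0.0035]
bush_1 0.56 [0.4203, 0.0204, 0.003]
bush_1 0.47 [0.4365, 0.0986, -0.002]
bush_1 0.47 [0.5105, 0.1324, -0.0009]
steel_bush 0.72 [0.5335, -0.2471, 0.0006]
steel_bush 0.51 [0.4511, -0.2908, 0.0033]
rubber_sleeve 0.69 [0.4666, 0.2396, 0.0055]
jar_b 0.49 [0.4542, -0.0478, -0.0022]
pad_1 0.8 [0.6456, 0.1298, 0.0116]
pad_1 0.7 [0.6253, -0.1081, 0.017]
pad_1 0.67 [0.6413, 0.0574, 0.013]
pad_1 0.63 [0.6254, -0.0243, 0.0133]
end_red 0.47 [0.6149, -0.1637, 0.0172]
scene [[434.72104850171354, 0.0, 314.28329623180974], [0.0, 434.72104850171354, 199.18851747925265], [0.0, 0.0, 1.0]] [0.085 0.335 0.792]
bush_1 0.86 [0.5137, 0.1325, -0.0005]
bush_1 0.85 [0.4595, -0.1823, 0.0025]
bush_1 0.76 [0.44, 0.0939, 0.0003]
bush_1 0.53 [0.418, 0.0169, 0.0013]
steel_bush 0.98 [0.4498, -0.288, 0.0029]
steel_bush 0.62 [0.5316, -0.2472, -0.0007]
rubber_sleeve 0.89 [0.4627, 0.2348, 0.0033]
jar_b 0.66 [0.4511, -0.0479, -0.0006]
pad_1 0.8 [0.6521, 0.1402, 0.0138]
pad_1 0.68 [0.6348, -0.027, 0.0172]
pad_1 0.64 [0.6367, 0.0519, 0.01]
pad_1 0.56 [0.6219, -0.1048, 0.0137]
end_red 0.64 [0.6183, -0.1596, 0.0138]
```

Run:
```python
import cv2
a=cv2.imread('pics/top0.png');cv2.imwrite('pics/top0c.png',cv2.resize(a[40:240,190:470] if 0 else a,None,fx=1.25,fy=1.25,interpolation=3))
```

```text
(no output)
```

View pics/top0c.png

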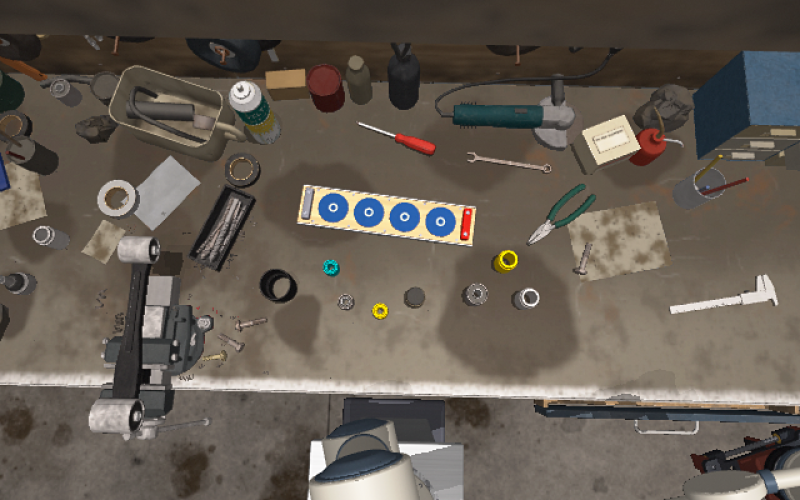

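View pics/scene0.png

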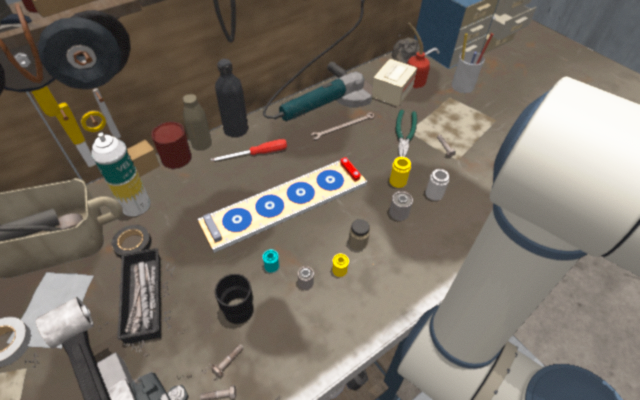

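The top view (1.25x) shows the red block at the right (467,224), so the row runs from pad_4 (shortest) to pad_1 (tallest).
- bush_1 candidates: grey (345,301), turquoise (331,267) and yellow (380,311). Grey fits.
- steel_bush candidates: bright grey (527,298) and yellow (507,261). Bright grey fits.
- bush_2 is at (476,294), the jar (dark cap) at (414,297) and the sleeve at (279,286).

One enlarged crop will confirm these while I refine the positions.

```bash
cat > h.py <<'E'
import numpy as np,cv2
from plant import env,read_camera,calibration,nets
def ray(c,uv,z):
    K=c['camera_matrix'];d=c['R'].T@np.linalg.solve(K,[uv[0],uv[1],1.]);o=-c['R'].T@c['t']
    return o+d*(z-o[2])/d[2]
def pix(c,X):
    p=c['camera_matrix']@(c['R']@np.array(X)+c['t']);return p[:2]/p[2]
def blobs(im,lo,hi,amin):
    m=cv2.inRange(cv2.cvtColor(im,cv2.COLOR_RGB2HSV),lo,hi)
    n,l,s,ce=cv2.connectedComponentsWithStats(m);return [(ce[i],s[i]) for i in range(1,n) if s[i,4]>amin]
E
python3 - <<'E'
from h import *
for n in('top','scene'):
    c=calibration(n);im=cv2.imread(f'pics/{n}0.png')[...,::-1].copy()
    for ce,s in blobs(im,(100,150,80),(125,255,255),200):
        if s[4]<1500: print(n,ce.round(1),s[2:],ray(c,ce,.018).round(4))
c=calibration('top');im=cv2.imread('pics/top0.png')
# overlay predicted top/bottom circles for parts
P=dict(b1=(.438,.096,.016,.042),b2=(.458,-.1825,.0225,.053),st=(.4505,-.289,.021,.066),sl=(.4645,.237,.0325,.087))
tiles=[]
for k,(x,y,r,h) in P.items():
    M=8 if k!='sl' else 6
    u,v=pix(c,(x,y,h)).round().astype(int);w=24 if M==8 else 32
    t=cv2.resize(im[v-w:v+w,u-w:u+w],(384,384),interpolation=2)
    cc=pix(c,(x,y,h));
    pts=np.array([(pix(c,(x+r*np.cos(a),y+r*np.sin(a),h))-[u-w,v-w]+.5)*M for a in np.linspace(0,6.28,40)]).round().astype(int)
    cv2.polylines(t,[pts],True,(0,255,0),1);tiles.append(cv2.resize(t,(290,290)))
cv2.imwrite('pics/crop.png',np.vstack([np.hstack(tiles[:2]),np.hstack(tiles[2:])]))
E
```

```text
top [266.  165.7] [ 23  23 369] [0.6428 0.1351 0.018 ]
top [294.6 169.5] [ 24  23 373] [0.634  0.0556 0.018 ]
top [323.2 173.2] [ 24  23 375] [ 0.6256 -0.0236  0.018 ]
top [351.9 177. ] [ 23  23 378] [ 0.6167 -0.1031  0.018 ]
scene [329.8 179.8] [ 25  19 297] [ 0.6172 -0.1028  0.018 ]
scene [300.2 192.5] [ 26  20 328] [ 0.6258 -0.0234  0.018 ]
scene [269.3 205.7] [ 27  22 360] [0.6343 0.0559 0.018 ]
scene [236.5 219.6] [ 28  22 394] [0.643  0.1354 0.018 ]
```

View pics/crop.png

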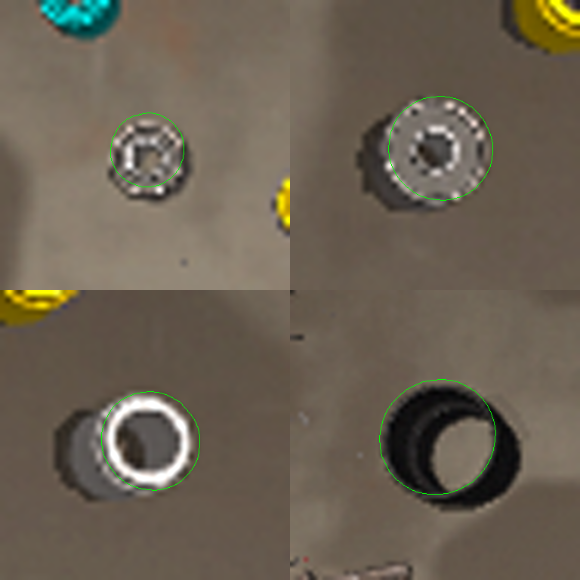

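Confirmed: the grey bush (tile 1), bush_2 (tile 2), the bright tube (tile 3) and the black sleeve (tile 4) all sit on the predicted top circles. I'll first turn the tool so the fingers close across the board.

>>> {"method": "servo_tool", "body": {
  "deltas": "0 0 0 0 0 -0.115 0.6;0 0 0 0 0 -0.115 0.6;0 0 0 0 0 -0.115 0.6;0 0 0 0 0 -0.115 0.6;0 0 0 0 0 -0.115 0.6;0 0 0 0 0 -0.115 0.6;0 0 0 0 0 -0.115 0.6;0 0 0 0 0 -0.115 0.6;0 0 0 0 0 -0.115 0.6;0 0 0 0 0 -0.115 0.6",
  "newtons": 25
}}

```text
time: 1.53
ee_pos: [0.1835, -0.5713, 0.2227]
tcp_rot: [2.334, 2.103, 0.0]
ft_force: [0.4, -0.1, -0.2]
opening: 0.0526
grasp_force: 0.0
```

```bash
cat >> h.py <<'E'
from scipy.spatial.transform import Rotation as Rn
def go(x,y,z):
    s=env.sense();R=Rn.from_rotvec(s['tcp_rot']).as_matrix();d=R.T@(np.array([x,y,z])-s['ee_pos'])
    print(round(s['time'],2),'at',s['ee_pos'].round(4),'q',s['q'].round(2),'open',round(float(s['opening']),4),'R',R.round(3).tolist(),'need',d.round(4))
def tgt(*a):
    return a
E
python3 -c "
from h import *
go(.438,.096,.2)"
```

```text
1.53 at [ 0.1835 -0.5713  0.2227] q [-1.32  0.09  1.23  0.    1.82 -1.21] open 0.0526 R [[0.104, 0.995, 0.0], [0.995, -0.104, -0.0], [-0.0, 0.0, -1.0]] need [0.6902 0.1836 0.0226]
```

>>> {"method": "servo_tool", "body": {
  "deltas": "0.0345 0.018 0 0 0 0 0.6;0.0345 0.018 0 0 0 0 0.6;0.0345 0.018 0 0 0 0 0.6;0.0345 0.018 0 0 0 0 0.6;0.0345 0.018 0 0 0 0 0.6;0.0345 0.018 0 0 0 0 0.6;0.0345 0.018 0 0 0 0 0.6;0.0345 0.018 0 0 0 0 0.6;0.0345 0.018 0 0 0 0 0.6;0.0345 0.018 0 0 0 0 0.6"
}}

```text
time: 2.37
ee_pos: [0.4009, -0.2464, 0.223]
tcp_rot: [2.34, 2.095, 0.0]
ft_force: [1.1, -0.4, -0.3]
opening: 0.0525
grasp_force: 0.0
```

>>> {"method": "servo_tool", "body": {
  "deltas": "0.0345 0 0.002 0 0 0 0.6;0.0345 0 0.002 0 0 0 0.6;0.0345 0 0.002 0 0 0 0.6;0.0345 0 0.002 0 0 0 0.6;0.0345 0 0.002 0 0 0 0.6;0.0345 0 0.002 0 0 0 0.6;0.0345 0 0.002 0 0 0 0.6;0.0345 0 0.002 0 0 0 0.6;0.0345 0.002 0.002 0 0 0 0.6;0.0345 0.002 0.002 0 0 0 0.6"
}}

```text
time: 3.2
ee_pos: [0.442, 0.0961, 0.203]
tcp_rot: [2.34, 2.096, 0.001]
ft_force: [0.9, -0.1, -0.1]
opening: 0.0525
grasp_force: 0.0
```

```bash
python3 -c "
from h import *
im=read_camera('wrist');c=calibration('wrist');cv2.imwrite('pics/w1.png',im[...,::-1])
print(pix(c,(.438,.096,.042)))
for r in nets.mark_of('bush_1','wrist'): print(r)
go(.438,.096,.009)"
```

```text
[316.25556309 192.22234504]
{'position': [0.4209, 0.0195, 0.0066], 'p': 0.86}
{'position': [0.4379, 0.0975, 0.0053], 'p': 0.68}
{'position': [0.5112, 0.1279, -0.0037], 'p': 0.57}
3.3 at [0.4419 0.0983 0.2021] q [ 0.14 -0.31  1.64  0.    1.81  0.25] open 0.0526 R [[0.104, 0.995, -0.001], [0.995, -0.104, 0.001], [0.001, -0.001, -1.0]] need [-0.003  -0.0034  0.1931]
```

View pics/w1.png

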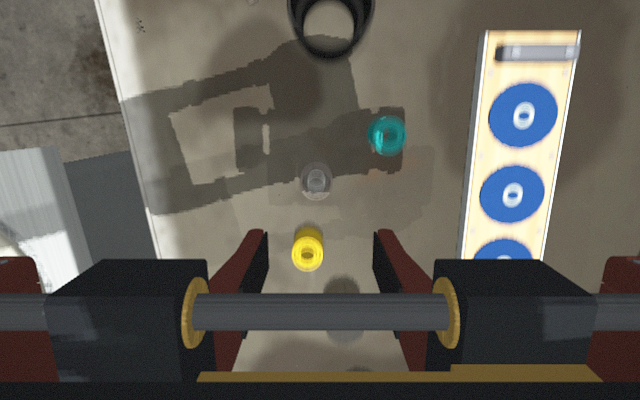

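The wrist view shows grey bush_1 at (316,183), between the turquoise (388,135) and yellow (307,250) look-alikes. I predicted its top at row 192, but the arm was still settling when I read the calibration. I'll measure again.

```bash
python3 -c "
from h import *
c=calibration('wrist');im=read_camera('wrist')
print((-c['R'].T@c['t']).round(4))
t=im[120:250,250:390];M=4
t=cv2.resize(t[...,::-1].copy(),None,fx=M,fy=M,interpolation=2)
for h,col in((0,(255,0,0)),(.042,(0,255,0))):
    pts=np.array([(pix(c,(.438+.016*np.cos(a),.096+.016*np.sin(a),h))-[250,120]+.5)*M for a in np.linspace(0,6.28,40)]).round().astype(int)
    cv2.polylines(t,[pts],True,col,1)
cv2.imwrite('pics/w2.png',t)
for u,v in((316,182),):print(ray(c,(u,v),.042))
go(.438,.096,.009)"
```

```text
[0.4495 0.1656 0.3629]
[0.43846278 0.10261049 0.042     ]
3.35 at [0.4419 0.0962 0.2023] q [ 0.14 -0.31  1.64  0.    1.81  0.24] open 0.0529 R [[0.105, 0.994, -0.001], [0.994, -0.105, -0.0], [-0.0, -0.001, -1.0]] need [-0.0006 -0.0037  0.1933]
```

View pics/w2.png

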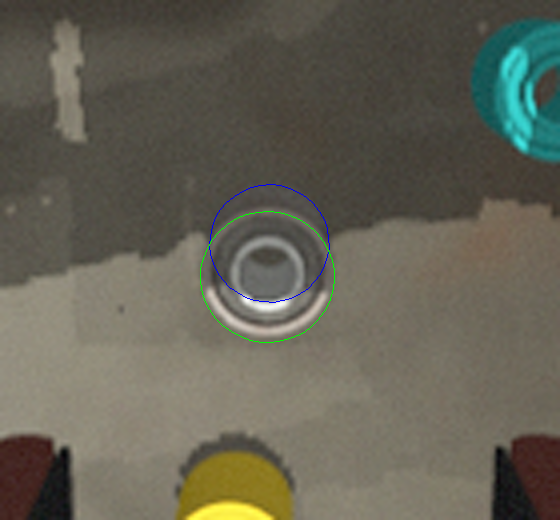

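The overlay fits within about 1 mm, so I'll descend and grip.

>>> {"method": "servo_tool", "body": {
  "deltas": "0 -0.0037 0.03 0 0 0 0.6;0 0 0.035 0 0 0 0.6;0 0 0.035 0 0 0 0.6;0 0 0.035 0 0 0 0.6;0 0 0.03 0 0 0 0.6;0 0 0.02 0 0 0 0.6;0 0 0.008 0 0 0 0.6;0 0 0 0 0 0 0.2;0 0 0 0 0 0 0.2;0 0 0 0 0 0 0.2"
}}

```text
time: 4.18
ee_pos: [0.4398, 0.0945, 0.0118]
tcp_rot: [2.339, 2.094, 0.004]
ft_force: [0.1, 0.7, 0.4]
opening: 0.0363
grasp_force: 0.1
```

>>> {"method": "servo_tool", "body": {
  "deltas": "0 0 0 0 0 0 0.2;0 0 0 0 0 0 0.2;0 0 0 0 0 0 0.2"
}}

```text
time: 4.43
ee_pos: [0.4398, 0.0947, 0.0118]
tcp_rot: [2.338, 2.094, 0.004]
ft_force: [-0.9, -1.3, 6.3]
opening: 0.031
grasp_force: 25.0
```

```bash
python3 -c "
from h import *
go(.617,-.103,.08)"
```

```text
4.43 at [0.4398 0.0947 0.0118] q [ 0.14 -0.27  1.94 -0.    1.46  0.25] open 0.031 R [[0.11, 0.994, 0.004], [0.994, -0.11, -0.0], [0.0, 0.004, -1.0]] need [-0.177   0.1981 -0.0676]
```

>>> {"method": "servo_tool", "body": {
  "deltas": "0 0 -0.03 0 0 0 0.2;0 0 -0.035 0 0 0 0.2;-0.02 0.022 -0.03 0 0 0 0.2;-0.026 0.029 0 0 0 0 0.2;-0.026 0.029 0 0 0 0 0.2;-0.026 0.029 0 0 0 0 0.2;-0.026 0.029 0 0 0 0 0.2;-0.026 0.029 0 0 0 0 0.2;-0.019 0.021 0 0 0 0 0.2;-0.01 0.01 0 0 0 0 0.2"
}}

```text
time: 5.27
ee_pos: [0.6169, -0.1075, 0.1036]
tcp_rot: [2.342, 2.093, -0.001]
ft_force: [0.9, 0.5, -0.9]
opening: 0.0311
grasp_force: 25.0
```

>>> {"method": "servo_tool", "body": {
  "deltas": "0 0 0 0 0 0 0.2;0 0 0 0 0 0 0.2"
}}

```text
time: 5.43
ee_pos: [0.6152, -0.1048, 0.1037]
tcp_rot: [-2.34, -2.094, 0.001]
ft_force: [0.4, 0.6, -1.4]
opening: 0.0314
grasp_force: 25.0
```

```bash
python3 -c "
from h import *
go(.617,-.104,.033)
c=calibration('wrist');im=read_camera('wrist')
cv2.imwrite('pics/w3.png',im[...,::-1]);print(pix(c,(.617,-.103,.018)))
for ce,s in blobs(im,(100,150,60),(125,255,255),200): print(ce.round(1),s,ray(c,ce,.018).round(4))
"
```

```text
5.43 at [ 0.6152 -0.1048  0.1037] q [-0.22  0.17  1.36  0.    1.62 -0.11] open 0.0314 R [[0.111, 0.994, -0.001], [0.994, -0.111, 0.001], [0.001, -0.001, -1.0]] need [0.0009 0.0017 0.0707]
[321.97222752 204.06296477]
[327.6   6.3] [292   0  72  17 841] [0.6352 0.0281 0.018 ]
[327.6  88.7] [ 280   39   97  101 6838] [ 0.6298 -0.0224  0.018 ]
[327.7  90.5] [320  83  16  16 205] [ 0.6297 -0.0235  0.018 ]
[328.9 191.6] [ 283  159   89   79 3971] [ 0.6231 -0.0941  0.018 ]
```

View pics/w3.png

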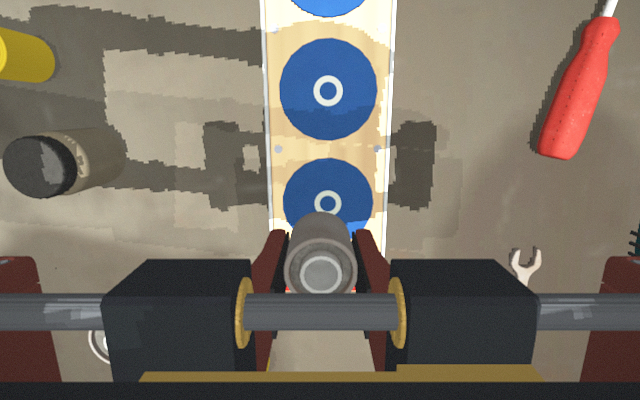

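The held bush (321,273) and pad_4's ring (327.6,203) are about 3 mm apart across the board; along the row they agree. I'll correct that and lower.

>>> {"method": "servo_tool", "body": {
  "deltas": "0 0.003 0.02 0 0 0 0.2;0 0 0.025 0 0 0 0.2;0 0 0.015 0 0 0 0.2;0 0 0.008 0 0 0 0.2;0 0 0.003 0 0 0 0.2;0 0 0.001 0 0 0 0.2;0 0 0 0 0 0 0.2"
}}

```text
time: 6.07
ee_pos: [0.6187, -0.1045, 0.0335]
tcp_rot: [2.339, 2.096, 0.002]
ft_force: [0.2, -0.3, -0.6]
opening: 0.0313
grasp_force: 25.0
```

```bash
python3 -c "
from h import *
go(.617,-.104,.0298)
print(env.sense()['ft_force'])
c=calibration('top');im=read_camera('top')
"
```

```text
6.07 at [ 0.6187 -0.1045  0.0335] q [-0.22  0.21  1.44  0.    1.49 -0.11] open 0.0313 R [[0.109, 0.994, 0.002], [0.994, -0.109, -0.0], [-0.0, 0.002, -1.0]] need [ 0.0003 -0.0018  0.0037]
[ 0.15592723 -0.33331307 -0.57950097]
```

>>> {"method": "servo_tool", "body": {
  "deltas": "0 0 0.0015 0 0 0 0.2;0 0 0.001 0 0 0 0.2;0 0 0.0005 0 0 0 0.2;0 0 0 0 0 0 0.2"
}}

```text
time: 6.45
ee_pos: [0.6186, -0.105, 0.0299]
tcp_rot: [2.34, 2.095, 0.001]
ft_force: [-0.4, -0.5, 0.2]
opening: 0.0315
grasp_force: 25.0
```

>>> {"method": "servo_tool", "body": {
  "deltas": "0 0 0 0 0 0 0.6;0 0 0 0 0 0 0.6;0 0 0 0 0 0 0.6;0 0 0 0 0 0 0.6;0 0 -0.01 0 0 0 0.6;0 0 -0.03 0 0 0 0.6;0 0 -0.04 0 0 0 0.7;0 0 -0.04 0 0 0 0.7;0 0 0 0 0 0 0.7;0 0 0 0 0 0 0.7"
}}

```text
time: 7.28
ee_pos: [0.6201, -0.1053, 0.1544]
tcp_rot: [2.335, 2.092, 0.007]
ft_force: [-0.6, 0.1, -0.0]
opening: 0.0613
grasp_force: 0.0
```

```bash
python3 -c "
from h import *
go(.458,-.1825,.16)
c=calibration('wrist');im=read_camera('wrist')
cv2.imwrite('pics/w4.png',im[...,::-1]);print(pix(c,(.617,-.103,.018)),pix(c,(.617,-.103,.06)))
"
```

```text
7.28 at [ 0.6201 -0.1053  0.1544] q [-0.22  0.16  1.28 -0.    1.7  -0.11] open 0.0613 R [[0.11, 0.994, 0.008], [0.994, -0.11, -0.002], [-0.001, 0.008, -1.0]] need [-0.0945 -0.1526 -0.0067]
[314.82413631 189.04555141] [314.42590895 200.97156142]
```

View pics/w4.png

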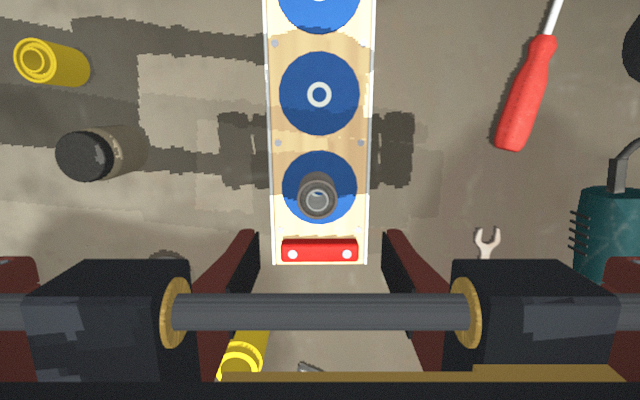

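bush_1 stands on pad_4: its top is at (317,199), against (320,199) for dead centre, so it is about 1.5 mm off. bush_2 is next.

>>> {"method": "servo_tool", "body": {
  "deltas": "-0.019 -0.0305 0 0 0 0 0.7;-0.019 -0.0305 0 0 0 0 0.75;-0.019 -0.0305 0 0 0 0 0.75;-0.019 -0.0305 0 0 0 0 0.75;-0.0125 -0.0204 0 0 0 0 0.75;-0.006 -0.0102 0 0 0 0 0.75;0 0 0 0 0 0 0.75;0 0 0 0 0 0 0.75"
}}

```text
time: 8.0
ee_pos: [0.4563, -0.1819, 0.1485]
tcp_rot: [-2.34, -2.094, -0.0]
ft_force: [0.0, 0.5, 0.2]
opening: 0.0659
grasp_force: 0.0
```

```bash
cat >> h.py <<'E'
def over(name,x,y,r,h,fn,k=4):
    c=calibration('wrist');im=read_camera('wrist')[...,::-1]
    u,v=pix(c,(x,y,h/2)).astype(int);u0,v0=max(u-70,0),max(v-60,0)
    t=cv2.resize(im[v0:v0+120,u0:u0+140].copy(),None,fx=k,fy=k,interpolation=2)
    for hh,col in((0,(255,0,0)),(h,(0,255,0))):
        pts=np.array([(pix(c,(x+r*np.cos(a),y+r*np.sin(a),hh))-[u0,v0]+.5)*k for a in np.linspace(0,6.28,40)]).round().astype(int)
        cv2.polylines(t,[pts],True,col,1)
    print('crop',u0,v0,'top',pix(c,(x,y,h)));cv2.imwrite(fn,t)
E
python3 -c "
from h import *
go(.458,-.1825,.016)
over('b2',.458,-.1825,.0225,.053,'pics/w5.png')
"
```

```text
8.0 at [ 0.4563 -0.1819  0.1485] q [-0.45 -0.21  1.65  0.    1.7  -0.34] open 0.0659 R [[0.111, 0.994, -0.0], [0.994, -0.111, 0.001], [0.001, -0.001, -1.0]] need [-0.0005  0.0018  0.1325]
crop 251 135 top [322.14440652 203.78111601]
```

View pics/w5.png

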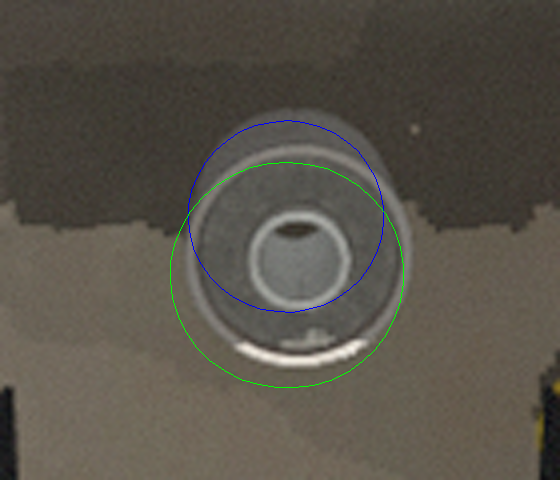

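The bush_2 top sits about 13 px right and 19 px above my prediction, so it is roughly 2.5 mm further in x and 3 mm further in y. I'll shift and grip.

>>> {"method": "servo_tool", "body": {
  "deltas": "0.003 0.004 0.02 0 0 0 0.75;0 0 0.03 0 0 0 0.75;0 0 0.03 0 0 0 0.75;0 0 0.027 0 0 0 0.75;0 0 0.018 0 0 0 0.75;0 0 0.007 0 0 0 0.75;0 0 0 0 0 0 0.3;0 0 0 0 0 0 0.3;0 0 0 0 0 0 0.3;0 0 0 0 0 0 0.3",
  "newtons": 30
}}

```text
time: 8.88
ee_pos: [0.4616, -0.1799, 0.019]
tcp_rot: [2.338, 2.095, 0.001]
ft_force: [-0.6, 1.2, 0.5]
opening: 0.0441
grasp_force: 30.0
```

>>> {"method": "servo_tool", "body": {
  "deltas": "0 0 0 0 0 0 0.3;0 0 0 0 0 0 0.3"
}}

```text
time: 9.05
ee_pos: [0.4615, -0.1799, 0.019]
tcp_rot: [2.338, 2.094, 0.002]
ft_force: [-1.3, 0.9, 5.9]
opening: 0.0438
grasp_force: 30.0
```

```bash
python3 -c "
from h import *
go(.629,-.0245,.11)"
```

```text
9.05 at [ 0.4615 -0.1799  0.019 ] q [-0.44 -0.14  1.82  0.    1.46 -0.33] open 0.0438 R [[0.11, 0.994, 0.003], [0.994, -0.11, -0.001], [-0.001, 0.003, -1.0]] need [ 0.1728  0.1496 -0.0907]
```

>>> {"method": "servo_tool", "body": {
  "deltas": "0 0 -0.02 0 0 0 0.3;0 0 -0.035 0 0 0 0.3;0.016 0.014 -0.03 0 0 0 0.3;0.026 0.0225 -0.005 0 0 0 0.3;0.028 0.024 0 0 0 0 0.3;0.028 0.024 0 0 0 0 0.3;0.028 0.024 0 0 0 0 0.3;0.025 0.0215 0 0 0 0 0.3;0.016 0.014 0 0 0 0 0.3;0.006 0.0055 0 0 0 0 0.3"
}}

```text
time: 9.88
ee_pos: [0.6293, -0.0213, 0.1056]
tcp_rot: [-2.336, -2.098, 0.0]
ft_force: [0.4, 0.6, -4.5]
opening: 0.0443
grasp_force: 30.0
```

>>> {"method": "servo_tool", "body": {
  "deltas": "0 0 0 0 0 0 0.3;0 0 0 0 0 0 0.3"
}}

```text
time: 10.05
ee_pos: [0.6275, -0.0245, 0.1063]
tcp_rot: [-2.339, -2.095, 0.003]
ft_force: [0.8, 0.3, -3.6]
opening: 0.044
grasp_force: 30.0
```

```bash
python3 -c "
from h import *
go(.629,-.0245,.037)
c=calibration('wrist');im=read_camera('wrist')
cv2.imwrite('pics/w6.png',im[...,::-1])
print(pix(c,(.629,-.0235,.018)))
for ce,s in blobs(im,(100,150,60),(125,255,255),200): print(ce.round(1),s,ray(c,ce,.018).round(4))
"
```

```text
10.05 at [ 0.6275 -0.0245  0.1063] q [-0.09  0.18  1.34 -0.    1.62  0.02] open 0.044 R [[0.11, 0.994, -0.002], [0.994, -0.11, -0.0], [-0.001, -0.002, -1.0]] need [0.0002 0.0017 0.0693]
[321.8941316  204.10219117]
[322.8   7.6] [ 285    0   77   20 1077] [0.6441 0.1085 0.018 ]
[323.  91.] [ 276   42   95  100 6665] [0.6386 0.0569 0.018 ]
[324.  187.3] [ 279  160   88   67 3180] [ 0.632  -0.0109  0.018 ]
```

View pics/w6.png

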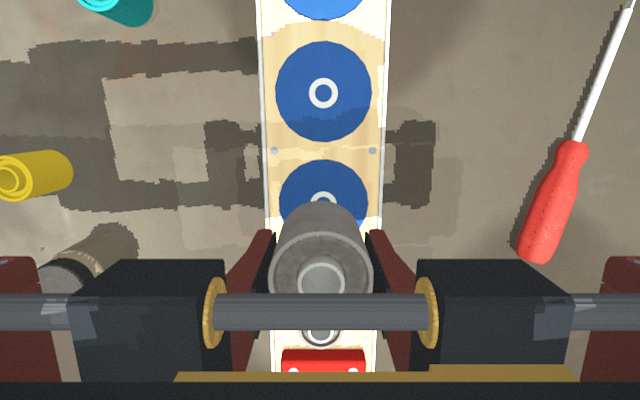

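bush_2 is held upright over pad_3: the bush top is at column 321 and the pad at 323, so 1.5 mm more across the board and then down.

>>> {"method": "servo_tool", "body": {
  "deltas": "0 0.0015 0.02 0 0 0 0.3;0 0 0.022 0 0 0 0.3;0 0 0.014 0 0 0 0.3;0 0 0.006 0 0 0 0.3;0 0 0.003 0 0 0 0.3;0 0 0 0 0 0 0.3;0 0 0 0 0 0 0.3"
}}

```text
time: 10.68
ee_pos: [0.6301, -0.0245, 0.0435]
tcp_rot: [2.34, 2.095, 0.002]
ft_force: [-0.5, -0.0, -3.3]
opening: 0.0438
grasp_force: 30.0
```

>>> {"method": "servo_tool", "body": {
  "deltas": "0 0 0.003 0 0 0 0.3;0 0 0.002 0 0 0 0.3;0 0 0.001 0 0 0 0.3;0 0 0 0 0 0 0.3;0 0 0 0 0 0 0.3"
}}

```text
time: 11.1
ee_pos: [0.63, -0.0242, 0.037]
tcp_rot: [2.34, 2.096, 0.001]
ft_force: [-0.9, 0.5, -0.5]
opening: 0.044
grasp_force: 30.0
```

>>> {"method": "servo_tool", "body": {
  "deltas": "0 0 0 0 0 0 0.75;0 0 0 0 0 0 0.75;0 0 0 0 0 0 0.75;0 0 0 0 0 0 0.75;0 0 -0.01 0 0 0 0.75;0 0 -0.03 0 0 0 0.75;0 0 -0.04 0 0 0 0.75;0 0 -0.04 0 0 0 0.75;-0.012 -0.006 -0.005 0 0 0 0.75;-0.028 -0.015 0 0 0 0 0.75"
}}

```text
time: 11.93
ee_pos: [0.6071, -0.0599, 0.1671]
tcp_rot: [2.331, 2.096, 0.011]
ft_force: [0.7, -0.5, 0.5]
opening: 0.0658
grasp_force: 0.0
```

>>> {"method": "servo_tool", "body": {
  "deltas": "-0.034 -0.018 0 0 0 0 0.75;-0.034 -0.018 0 0 0 0 0.75;-0.034 -0.018 0 0 0 0 0.75;-0.034 -0.018 0 0 0 0 0.75;-0.034 -0.018 0 0 0 0 0.75;-0.034 -0.018 0 0 0 0 0.75;-0.022 -0.012 0 0 0 0 0.75;-0.01 -0.005 0 0 0 0 0.75;0 0 0 0 0 0 0.75;0 0 0 0 0 0 0.75"
}}

```text
time: 12.77
ee_pos: [0.4545, -0.2823, 0.1617]
tcp_rot: [2.341, 2.095, 0.001]
ft_force: [0.6, -0.7, 1.0]
opening: 0.066
grasp_force: 0.0
```

```bash
python3 -c "
from h import *
go(.453,-.287,.021)
over('st',.453,-.287,.021,.066,'pics/w7.png')
"
```

```text
12.77 at [ 0.4545 -0.2823  0.1617] q [-0.62 -0.09  1.52  0.    1.71 -0.51] open 0.066 R [[0.111, 0.994, 0.001], [0.994, -0.111, 0.0], [0.0, 0.001, -1.0]] need [-0.0049 -0.0011  0.1407]
crop 248 138 top [318.39257891 209.14071911]
```

View pics/w7.png

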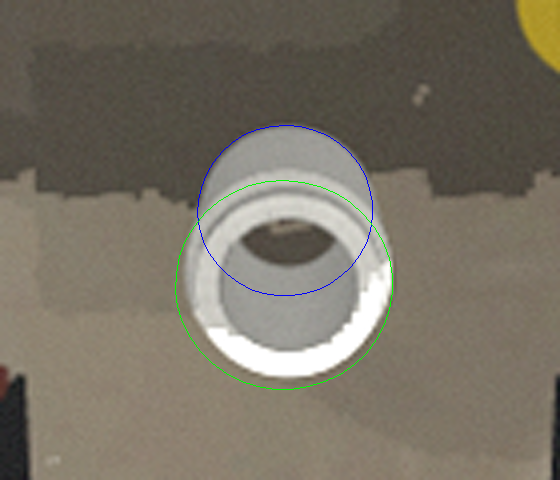

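The steel tube fits within about 0.5 mm. Gripping it.

>>> {"method": "servo_tool", "body": {
  "deltas": "-0.005 -0.001 0.02 0 0 0 0.75;0 0 0.03 0 0 0 0.75;0 0 0.03 0 0 0 0.75;0 0 0.03 0 0 0 0.75;0 0 0.02 0 0 0 0.75;0 0 0.008 0 0 0 0.75;0 0 0 0 0 0 0.3;0 0 0 0 0 0 0.3;0 0 0 0 0 0 0.3;0 0 0 0 0 0 0.3",
  "newtons": 40
}}

```text
time: 13.65
ee_pos: [0.4539, -0.2879, 0.0255]
tcp_rot: [2.337, 2.094, 0.001]
ft_force: [-1.9, 0.7, 2.5]
opening: 0.0427
grasp_force: 2.7
```

>>> {"method": "servo_tool", "body": {
  "deltas": "0 0 0 0 0 0 0.3;0 0 0 0 0 0 0.3;0 0 0 0 0 0 0.3"
}}

```text
time: 13.9
ee_pos: [0.4537, -0.2878, 0.0255]
tcp_rot: [2.338, 2.094, 0.002]
ft_force: [-0.5, 1.8, 6.0]
opening: 0.0413
grasp_force: 40.0
```

```bash
python3 -c "
from h import *
go(.638,.0555,.13)"
```

```text
13.9 at [ 0.4537 -0.2878  0.0255] q [-0.63 -0.03  1.7   0.    1.46 -0.52] open 0.0413 R [[0.11, 0.994, 0.003], [0.994, -0.11, -0.002], [-0.001, 0.003, -1.0]] need [ 0.3614  0.1458 -0.1046]
```

>>> {"method": "servo_tool", "body": {
  "deltas": "0 0 -0.02 0 0 0 0.3;0 0 -0.035 0 0 0 0.3;0.012 0.005 -0.035 0 0 0 0.3;0.024 0.0097 -0.015 0 0 0 0.3;0.035 0.0141 0 0 0 0 0.3;0.035 0.0141 0 0 0 0 0.3;0.035 0.0141 0 0 0 0 0.3;0.035 0.0141 0 0 0 0 0.3;0.035 0.0141 0 0 0 0 0.3;0.035 0.0141 0 0 0 0 0.3"
}}

```text
time: 14.73
ee_pos: [0.5784, -0.052, 0.1271]
tcp_rot: [-2.34, -2.095, 0.002]
ft_force: [0.5, -0.6, -5.3]
opening: 0.0416
grasp_force: 40.0
```

>>> {"method": "servo_tool", "body": {
  "deltas": "0.035 0.0141 0 0 0 0 0.3;0.035 0.0141 0 0 0 0 0.3;0.026 0.0105 0 0 0 0 0.3;0.014 0.0058 0 0 0 0 0.3;0.005 0.002 0 0 0 0 0.3;0 0 0 0 0 0 0.3;0 0 0 0 0 0 0.3;0 0 0 0 0 0 0.3"
}}

```text
time: 15.4
ee_pos: [0.6368, 0.0538, 0.1281]
tcp_rot: [2.342, 2.094, -0.002]
ft_force: [0.4, -0.2, -5.5]
opening: 0.0419
grasp_force: 40.0
```

```bash
python3 -c "
from h import *
go(.638,.0555,.0435)
c=calibration('wrist');im=read_camera('wrist')
cv2.imwrite('pics/w8.png',im[...,::-1])
print(pix(c,(.638,.056,.018)))
for ce,s in blobs(im,(100,150,60),(125,255,255),200): print(ce.round(1),s,ray(c,ce,.018).round(4))
"
```

```text
15.4 at [0.6368 0.0538 0.1281] q [ 0.03  0.2   1.28 -0.    1.66  0.14] open 0.0419 R [[0.112, 0.994, -0.001], [0.994, -0.112, -0.001], [-0.001, -0.001, -1.0]] need [0.0019 0.0011 0.0846]
[321.08787259 195.68286451]
[321.3  90.9] [ 278   46   88   91 5630] [0.6472 0.1364 0.018 ]
[322.  182.3] [ 281  155   82   63 3035] [0.6399 0.0669 0.018 ]
[322.9 354.6] [ 287  338   71   33 1214] [ 0.6229 -0.0932  0.018 ]
```

View pics/w8.png

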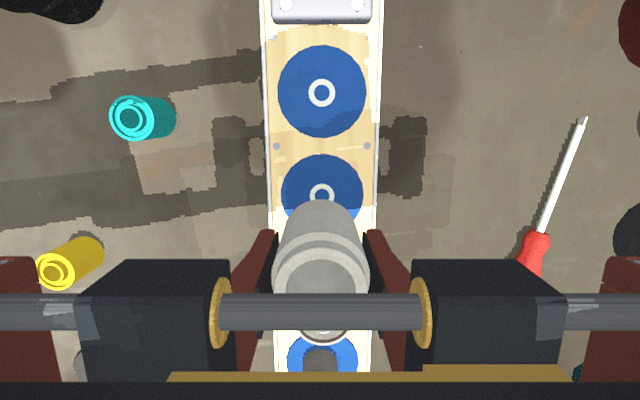

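The tube is held upright over pad_2, whose ring is at (321.5,194). A small correction, then down.

>>> {"method": "servo_tool", "body": {
  "deltas": "0.0015 0.001 0.02 0 0 0 0.3;0 0 0.028 0 0 0 0.3;0 0 0.02 0 0 0 0.3;0 0 0.008 0 0 0 0.3;0 0 0.003 0 0 0 0.3;0 0 0 0 0 0 0.3;0 0 0 0 0 0 0.3"
}}

```text
time: 16.03
ee_pos: [0.6392, 0.0565, 0.0511]
tcp_rot: [2.339, 2.094, 0.003]
ft_force: [0.4, 0.6, -5.7]
opening: 0.0414
grasp_force: 40.0
```

>>> {"method": "servo_tool", "body": {
  "deltas": "0 0 0.004 0 0 0 0.3;0 0 0.002 0 0 0 0.3;0 0 0.001 0 0 0 0.3;0 0 0.0005 0 0 0 0.3;0 0 0 0 0 0 0.3"
}}

```text
time: 16.45
ee_pos: [0.6389, 0.0569, 0.0435]
tcp_rot: [2.339, 2.095, 0.002]
ft_force: [-3.4, -0.5, 2.6]
opening: 0.0417
grasp_force: 40.0
```

>>> {"method": "servo_tool", "body": {
  "deltas": "0 0 0 0 0 0 0.75;0 0 0 0 0 0 0.75;0 0 0 0 0 0 0.75;0 0 0 0 0 0 0.75;0 0 -0.01 0 0 0 0.75;0 0 -0.03 0 0 0 0.8;0 0 -0.04 0 0 0 1;0 0 -0.04 0 0 0 1;0 0 -0.02 0 0 0 1;0.015 -0.018 -0.005 0 0 0 1"
}}

```text
time: 17.28
ee_pos: [0.6252, 0.0716, 0.1936]
tcp_rot: [2.338, 2.087, 0.011]
ft_force: [0.5, 0.8, 0.8]
opening: 0.0872
grasp_force: 0.0
```

>>> {"method": "servo_tool", "body": {
  "deltas": "0.024 -0.0285 0 0 0 0 1;0.024 -0.0285 0 0 0 0 1;0.024 -0.0285 0 0 0 0 1;0.024 -0.0285 0 0 0 0 1;0.024 -0.0285 0 0 0 0 1;0.018 -0.022 0 0 0 0 1;0.008 -0.0095 0 0 0 0 1;0 0 0 0 0 0 1;0 0 0 0 0 0 1"
}}

```text
time: 18.03
ee_pos: [0.4656, 0.2378, 0.1874]
tcp_rot: [2.338, 2.096, 0.001]
ft_force: [-0.8, -0.4, -0.6]
opening: 0.0878
grasp_force: 0.0
```

```bash
python3 -c "
from h import *
go(.4655,.238,.043)
over('sl',.4655,.238,.0325,.087,'pics/w9.png')
"
```

```text
18.03 at [0.4656 0.2378 0.1874] q [ 0.41 -0.12  1.5  -0.    1.76  0.52] open 0.0878 R [[0.109, 0.994, 0.001], [0.994, -0.109, -0.0], [-0.0, 0.001, -1.0]] need [ 0.0002 -0.0003  0.1444]
crop 249 129 top [319.43244391 201.40573176]
```

View pics/w9.png

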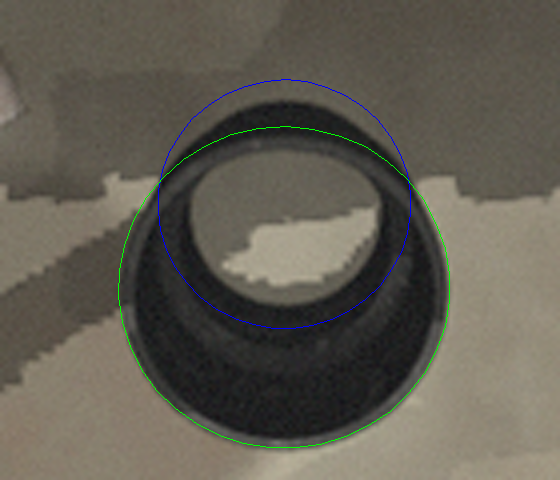

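The sleeve fits exactly. Gripping it on its wide upper section.

>>> {"method": "servo_tool", "body": {
  "deltas": "0 0 0.02 0 0 0 1;0 0 0.03 0 0 0 1;0 0 0.03 0 0 0 1;0 0 0.03 0 0 0 1;0 0 0.022 0 0 0 1;0 0 0.01 0 0 0 1;0 0 0 0 0 0 0.5;0 0 0 0 0 0 0.5;0 0 0 0 0 0 0.5;0 0 0 0 0 0 0.5",
  "newtons": 20
}}

```text
time: 18.92
ee_pos: [0.4665, 0.2383, 0.047]
tcp_rot: [2.34, 2.095, 0.005]
ft_force: [-2.5, 0.8, 1.8]
opening: 0.0646
grasp_force: 2.0
```

>>> {"method": "servo_tool", "body": {
  "deltas": "0 0 0 0 0 0 0.5;0 0 0 0 0 0 0.5;0 0 0 0 0 0 0.5"
}}

```text
time: 19.17
ee_pos: [0.4664, 0.2384, 0.0469]
tcp_rot: [2.339, 2.095, 0.006]
ft_force: [-0.6, -0.1, 5.5]
opening: 0.064
grasp_force: 20.0
```

```bash
python3 -c "
from h import *
go(.647,.136,.15)"
```

```text
19.17 at [0.4664 0.2384 0.0469] q [ 0.41 -0.08  1.71 -0.    1.5   0.52] open 0.064 R [[0.11, 0.994, 0.004], [0.994, -0.11, 0.001], [0.002, 0.004, -1.0]] need [-0.0818  0.1911 -0.1025]
```

>>> {"method": "servo_tool", "body": {
  "deltas": "0 0 -0.02 0 0 0 0.5;0 0 -0.035 0 0 0 0.5;-0.005 0.011 -0.03 0 0 0 0.5;-0.013 0.031 -0.01 0 0 0 0.5;-0.015 0.035 0 0 0 0 0.5;-0.015 0.035 0 0 0 0 0.5;-0.015 0.035 0 0 0 0 0.5;-0.012 0.027 0 0 0 0 0.5;-0.006 0.014 0 0 0 0 0.5;-0.001 0.003 0 0 0 0 0.5"
}}

```text
time: 20.0
ee_pos: [0.6477, 0.1334, 0.1383]
tcp_rot: [-2.343, -2.093, 0.002]
ft_force: [0.7, 1.1, -2.2]
opening: 0.0642
grasp_force: 20.0
```

>>> {"method": "servo_tool", "body": {
  "deltas": "0 0 0 0 0 0 0.5;0 0 0 0 0 0 0.5;0 0 0 0 0 0 0.5"
}}

```text
time: 20.25
ee_pos: [0.6452, 0.1365, 0.1399]
tcp_rot: [-2.339, -2.097, -0.0]
ft_force: [-0.1, -0.3, -1.7]
opening: 0.064
grasp_force: 20.0
```

```bash
python3 -c "
from h import *
go(.647,.136,.065)
c=calibration('wrist');im=read_camera('wrist')
print(pix(c,(.647,.136,.018)))
for ce,s in blobs(im,(100,150,60),(125,255,255),100): print(ce.round(1),s,ray(c,ce,.018).round(4))
"
```

```text
20.25 at [0.6452 0.1365 0.1399] q [0.16 0.25 1.2  0.   1.69 0.27] open 0.064 R [[0.109, 0.994, -0.0], [0.994, -0.109, 0.0], [0.0, -0.0, -1.0]] need [-0.0003  0.0019  0.0749]
[322.03571186 195.52104836]
[324.1 175.4] [ 284  157   78   49 1752] [0.6506 0.153  0.018 ]
[322.1 228.1] [303 225  39   8 200] [0.6439 0.1072 0.018 ]
[320.3 253.6] [298 247  46  14 426] [0.6398 0.0838 0.018 ]
```

>>> {"method": "servo_tool", "body": {
  "deltas": "0 0.002 0.02 0 0 0 0.5;0 0 0.025 0 0 0 0.5;0 0 0.015 0 0 0 0.5;0 0 0.007 0 0 0 0.5;0 0 0.003 0 0 0 0.5;0 0 0 0 0 0 0.5;0 0 0 0 0 0 0.5"
}}

```text
time: 20.88
ee_pos: [0.6485, 0.1357, 0.0713]
tcp_rot: [2.339, 2.096, 0.003]
ft_force: [0.0, 0.3, -1.0]
opening: 0.0639
grasp_force: 20.0
```

>>> {"method": "servo_tool", "body": {
  "deltas": "0 0 0.003 0 0 0 0.5;0 0 0.002 0 0 0 0.5;0 0 0.001 0 0 0 0.5;0 0 0 0 0 0 0.5;0 0 0 0 0 0 0.5"
}}

```text
time: 21.3
ee_pos: [0.6486, 0.1353, 0.065]
tcp_rot: [2.34, 2.095, 0.002]
ft_force: [-1.2, -0.5, 4.9]
opening: 0.0641
grasp_force: 20.0
```

>>> {"method": "servo_tool", "body": {
  "deltas": "0 0 0 0 0 0 0.95;0 0 0 0 0 0 0.95;0 0 0 0 0 0 0.95;0 0 0 0 0 0 0.95;0 0 -0.01 0 0 0 0.95;0 0 -0.025 0 0 0 0.95;0 0 -0.04 0 0 0 0.95;0 0 -0.04 0 0 0 0.95;0 0 -0.02 0 0 0 0.95;0 -0.02 0 0 0 0 0.95"
}}

```text
time: 22.13
ee_pos: [0.6317, 0.1372, 0.2063]
tcp_rot: [2.337, 2.09, 0.015]
ft_force: [0.8, 1.6, 0.5]
opening: 0.0835
grasp_force: 0.0
```

>>> {"method": "servo_tool", "body": {
  "deltas": "0 -0.035 0 0 0 0 0.95;0 -0.035 0 0 0 0 0.95;0 -0.035 0 0 0 0 0.95;0 -0.035 0 0 0 0 0.95;0 -0.035 0 0 0 0 0.95;0 -0.035 0 0 0 0 0.95;0 -0.01 0 0 0 0 0.95;0 0 0 0 0 0 0.95"
}}

```text
time: 22.8
ee_pos: [0.4082, 0.1621, 0.2004]
tcp_rot: [2.338, 2.097, 0.005]
ft_force: [-0.4, -0.0, 0.2]
opening: 0.0835
grasp_force: 0.0
```

```bash
python3 -c "
from h import *
c=calibration('top');im=read_camera('top')[...,::-1]
T=[(.617,-.103,.016,.060),(.6257,-.0235,.0225,.071),(.6342,.0557,.021,.084),(.6429,.1352,.0325,.105)]
a,b=130,225;k=5
t=cv2.resize(im[a:b,230:385].copy(),None,fx=k,fy=k,interpolation=2)
for x,y,r,h in T:
    for rr,hh in((r,h),(.034,.018)):
        p=np.array([(pix(c,(x+rr*np.cos(q),y+rr*np.sin(q),hh))-[230,a]+.5)*k for q in np.linspace(0,6.28,40)]).round().astype(int)
        cv2.polylines(t,[p],True,(0,255,0),1)
s=cv2.resize(read_camera('scene')[100:330,150:470,::-1],(t.shape[1],int(230*t.shape[1]/320)))
cv2.imwrite('pics/fin.png',cv2.resize(np.vstack([t,s]),None,fx=.57,fy=.57,interpolation=3))
print(env.sense()['time'],nets.mark_of('jar_b','top')[:1])
"
```

```text
22.9 [{'position': [0.4484, -0.0535, 0.0006], 'p': 0.69}]
```

View pics/fin.png

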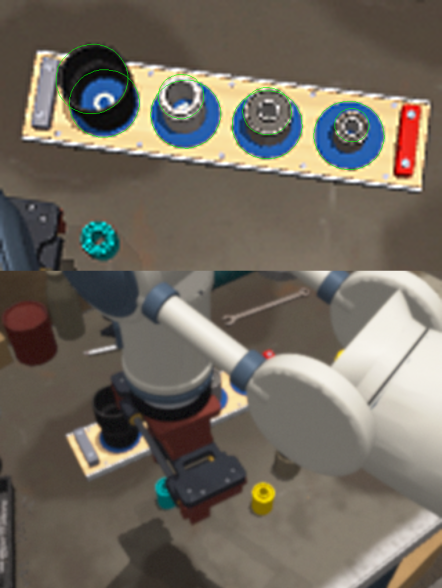

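In the top crop, all four parts stand upright on their pads and line up with the predicted top circles. The order runs from the red block: small bush (351,127), big bush (267,112), steel tube (180,97), sleeve (93,78). Nothing went near the jar, so I'm handing in.

```bash
python3 -c "
from plant import env
print(env.sign_off())"
```

```text
the job is handed in; nothing more can be done
None
```

Job handed in at about 23 s of robot time: in the last check picture all four parts stood upright near the middle of their pads (within about 2 mm), shortest next to the red block to tallest farthest away, and the arm never went to the jar; no verdict was returned.

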